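Load the piston-pin checking fixture and hold the pin down in its V-block

TASK

Load the checking fixture: first pick the flat steel setting disc up off the bench and lay it flat and centred on the fixture's round anvil; then lay the long piston pin in the sprung V-block, centred over its two saddles, and press it down with the gripper, onto both faces of the V, until the V-block has sunk most of the way to its stop. Finish while still holding the pin pressed down there, do not let go, and leave the other tools and parts where they stand.

Things in the scene. Friction and masses are not known exactly. Their poses are not given: they have to be found in the camera images.
- disc_mid (a point): setting disc: plain solid steel disc without a hole, 44 mm diameter, 6 mm thick, 70 g, lying flat on the bench; this point is its centre, half-way up (3 mm above the bench at the start); z is its axis
- anvil_top (a point): centre of the top face of the round anvil: a steel stub 34 mm in diameter, 14 mm tall, on the fixture's grey base plate (260 x 110 x 14 mm, fixed); its top is 28 mm above the bench. x (horizontal) is the fixture's length and the direction of the V groove, y is across. The V-block's middle lies 130 mm along +x from here; nothing taller stands within 60 mm
- pin_center (a point): long piston pin: steel cylinder 32 mm in diameter and 110 mm long, about 0.4 kg, lying on the bench on its side (it can roll); this point is its centre, on its axis (16 mm above the bench at the start); its x axis is the cylinder's axis, either way round
- v_seat (a point): where the pin's centre lies when fully seated and centred in the V-block; moves with the V-block (66.6 mm above the bench while it is up). x along the groove, y across, z up. Two saddles 22 mm long, centred 36 mm to either side along x; between them a free gap 50 mm long where fingers fit round the pin; in the gap the nearest surface is the V-block's plate, 34.6 mm below this point
- v_block (a joint): how far the V-block is pushed down on its springs, m: 0 = up, 0.010 = stop. Starts to sink at about 6.5 N (pin's weight included; that alone does not sink it), then 1 N more per mm. It also floats along y of v_seat by up to 5 mm, at 0.4 N per mm, so it centres itself under a held pin. Sunk most of the way: more than 0.006; 0.008 is a good aim
- v_left: the V's two inclined faces on the +y side (of v_seat), one on each saddle. The V is 90 degrees, open upward; its bottom line is 22.6 mm below v_seat, its upper edges 4 mm below v_seat and 18 mm to either side; saddles 48 mm wide in all. Origin on the bottom line, half-way between the saddles; axes as v_seat
- v_right: the two inclined faces on the V's -y side, likewise; same origin and axes
- short_pin: bystander: short steel piston pin standing on its end, 24 mm diameter, 60 mm tall; origin at the centre of its foot
- spacer: bystander: thick steel ring with a hole, 48 mm outside, 24 mm inside, 14 mm high, lying flat; origin at the centre of its underside
- wrench: bystander: steel wrench 180 mm long lying flat along its own x; origin at its underside
- screwdriver: bystander: screwdriver with black handle, 200 mm long, lying along its own x; origin at its underside
- socket: bystander: steel wrench socket standing upright, 30 mm diameter, 38 mm tall; origin at the centre of its foot
- piston: bystander: aluminium piston standing upright, 84 mm diameter, 72 mm tall; origin at the centre of its foot
- oil_bottle: bystander: grey bottle, 60 mm diameter, 150 mm tall; origin at the centre of its foot
Things that resemble listed ones, but are neither listed nor needed, are in the scene too. There is more than one size of the part that bears disc_mid; the job needs the smallest. What is shaped like the part that bears pin_center but blue is not meant.

How it is judged:
On the way, in this order (a step that is already met when the one before it is completed fails the run):
1. the setting disc lies flat and centred on the anvil, let go (z of disc_mid in the frame of anvil_top between 0.001 and 0.0055 m and horizontal distance between disc_mid and anvil_top below 0.007 m and angle between disc_mid's own z axis and vertical below 0.12 rad and contact force between the arm and disc below 0.1 N and linear speed of disc below 0.02 m/s), for 0.2 s.
2. the pin is seated in the V and pressed down onto both faces by the gripper (x of pin_center in the frame of v_seat between -0.012 and 0.012 m and y of pin_center in the frame of v_seat between -0.003 and 0.003 m and z of pin_center in the frame of v_seat between -0.003 and 0.003 m and angle between the x axis of pin_center and the x axis of v_seat, either way round below 0.05 rad and value of joint v_block above 0.006 m and contact force between pin and v_left above 4 N and contact force between pin and v_right above 4 N and contact force between the fingers and pin above 3 N), for 0.3 s.
At the end, for the whole second after the job is handed in: Disc flat and still on the anvil, within 7 mm of its centre, untouched. Pin in the V: within 12 mm of its middle along it, 3 mm across and in height, 0.05 rad. V-block pushed down over 6 mm; pin bears on left and right faces with over 4 N each; fingers still on the pin with over 3 N (all of step 1 and all of step 2); the arm keeps its last pose, push and grip.
It fails at once if another tool or part (short pin, spacer ring, wrench, screwdriver, socket, piston or bottle) is moved by more than 30 mm (distance of any of short_pin, spacer, wrench, screwdriver, socket, piston, oil_bottle from where it was at the start of the episode above 0.03 m).
It also fails if it takes over 61 s, if anything falls off the work surface, if the arm or the gripper's body presses on something with over 40 N, if the wrist force passes 120 N, or if a joint passes its speed limit or range.

ROBOT

A 6-joint arm with a two-finger parallel gripper is mounted at the origin on the work surface. World frame = base frame: x ahead of the robot, y to its left, z up, the work surface at z = 0. Lengths are in m, angles in rad, forces in N, time in s.
With the tool pointing down it reaches from about 0.35 to 0.875 m from the base axis. Payload 4.2 kg.
Tool frame: the origin (TCP) lies between the finger pads; the fingertips stand 11 mm ahead of it and the grasp point (between the pads) lies 8 mm behind it; x points along the fingers, y is the direction in which the jaws open and shut, and the axes are right-handed (so a half turn about x gives the same grasp; the last joint's range is limited). The gripper opens to 87 mm and grips with 3 to 60 N. Pads are 19 mm wide; open, the fingers measure 117 mm over their backs; the gripper's body (75 mm by 190 mm) begins 51 mm behind the grasp point.
Start: joints at [-0.97, 0.385, 0.008, 0, -1.194, -0.259], TCP at [0.21, -0.589, 0.234] pointing down, gripper open.
Joint ranges: [-3.14, 3.14], [-1.21, 2.06], [-1.07, 1.41], [-3.16, 2.05], [-2.99, -0.16], [-3.1, 3.1]. Speed limits (rad/s): [2.79, 2.79, 3.14, 3.14, 3.14, 3.14].

INTERFACE

Orientations are given as a unit quaternion [w, x, y, z].
In Python, from workcell import get_state, grab_frame, camera_params, ticket, find_in, landmark_of gives the robot as it stands.
- The arm moves only by the shell command python3 -m crank 'ROWS' [FORCE]. ROWS is JSON, a list that holds one entry, the list of rows, each a list of 5 numbers: the opening, from 0 (shut) to 1 (fully open), then the shift along the tool's x, y, z in mm, then the turn about the tool's x in degrees. A call has 1 to 20 rows; each row is the pose to reach, as a shift and turn from the pose commanded when the call began, along the tool's axes at that moment; what a row does not reach only later rows make up. A row lasts 1/10 s, in which the tool goes at most 50 mm and 8.59 degrees, less where a joint would pass 70% of its speed; a pose out of reach is approached as far as the arm can. A call with a gripper value outside its range is refused whole. The fingers move at their own pace and stop on an object; FORCE is the grip in N (left out, the last holds). Time passes only in rows, so rows that repeat a pose let the fingers close. It gives the time, the measured TCP pose, the force and the opening at its end, in the units of the state.
- get_state(): the state, without advancing time (a new reading comes with each control period).
- grab_frame(name): name is "scene" or "top" or "wrist"; returns (picture, depth): 480x640x3 uint8, blue, green, red; 480x640 float32, m along the optical axis (not along the pixel's ray), 0 where there is no reading.
- camera_params(name): a dict with "fx", "fy", "cx", "cy" (pixels), "pose" (4x4, takes a point from camera to world coordinates). Camera axes: x right, y down, z forward; pixel columns grow to the right and rows downward; lengths in m; the calibration is good to about 2 mm. A picture is of the moment at which its call begins: read the wrist's pose just before it. camera_params takes no time and is no camera call; for the wrist camera it gives the pose at the moment of the call.
- ticket.finish_job(): hands the job in, once; it reports no verdict.
Trained networks look in the newest picture that a camera, given by its name, has taken for a name from the list of things; names that differ only in an ending like _2 or _b are one class to them, and where a whole thing is asked for, a point or a joint stands for the part that bears it (a point fixed in the world has none). Each returns a list of dicts, best first, with "confidence" (0 to 1); they miss things now and then, are a little off and sometimes report something else, mostly with a low value. They report only what shows in the picture. A call takes as long as a camera call. They do not tell look-alikes from the thing itself.
- find_in(name, camera): "point" ([x, y, z] in m, in the coordinates of the camera as it stood for that picture, good to about 4 mm: the middle of the surface that is visible of it).
- landmark_of(name, camera): "point" ([x, y, z] in m, in the coordinates of the camera as it stood for that picture, good to about 4 mm: a listed point, or the origin of a listed thing).
The state is a dict: "time_s": time; "joint_positions": joint angles; "qvel": joint speeds; "joint_torque": joint torques, N m; "ee_pos": TCP position; "tool_rot": TCP orientation; "ft_force": force on the tool from outside, world axes, zero at the start; "moment": the same for the moment, N m; "gripper_width": finger opening in m.
Only numpy, scipy, OpenCV 4.12 (cv2) and the standard library are available. Lean on these libraries where they do the work, as an engineer would, in place of code of your own. Each camera call takes 0.05 s, during which the arm holds its last target.

## Working session

There is one attempt and no reset: what is moved stays moved. The work goes in short steps, Python scripts to look and compute and a shell command to move; the robot and the scene stay as the last step left them, time stands still between calls to the robot, and variables do not carry over. Pictures are saved under pics/ and viewed, and the job is handed in when it is done.

```bash
mkdir -p pics; ls
cat > h.py <<'E'
import numpy as np, cv2
from workcell import get_state, grab_frame, camera_params, ticket, find_in, landmark_of
def w(cam,p,P=None):
    P=np.array(camera_params(cam)["pose"]) if P is None else P
    return (P@np.append(p,1))[:3]
def pix(cam,p):
    c=camera_params(cam); P=np.linalg.inv(np.array(c["pose"])); q=P@np.append(p,1)
    return np.round([c["fx"]*q[0]/q[2]+c["cx"],c["fy"]*q[1]/q[2]+c["cy"]])
def cloud(cam,d):
    c=camera_params(cam);P=np.array(c["pose"]);v,u=np.mgrid[:480,:640]
    X=np.stack([(u-c["cx"])*d/c["fx"],(v-c["cy"])*d/c["fy"],d],-1)
    return X@P[:3,:3].T+P[:3,3]
E
python3 - <<'E'
from h import *
s=get_state();print({k:np.round(v,3) for k,v in s.items()})
for c in ["scene","top"]:
    im,d=grab_frame(c);cv2.imwrite(f"pics/{c}0.png",im);np.save(f"{c}0.npy",d)
    for n in ["disc_mid","anvil_top","pin_center","v_seat"]:
        for r in landmark_of(n,c)[:5]:
            q=w(c,r["point"]);print(c,n,round(r["confidence"],2),q.round(3),pix(c,q))
print(get_state()["time_s"])
E
```

```text
pics
{'time_s': np.float64(0.0), 'joint_positions': array([-0.97 ,  0.386,  0.007, -0.   , -1.194, -0.259]), 'qvel': array([ 0.   , -0.001, -0.002,  0.002,  0.   , -0.   ]), 'joint_torque': array([-0.0000e+00, -3.9067e+01,  1.8741e+01,  4.2200e+00,  1.1000e-02,
       -0.0000e+00]), 'ee_pos': array([ 0.209, -0.588,  0.232]), 'tool_rot': array([ 0.697, -0.119,  0.697,  0.121]), 'ft_force': array([-0.178, -0.192, -0.366]), 'moment': array([-0.01 ,  0.015,  0.01 ]), 'gripper_width': np.float64(0.087)}
scene disc_mid 0.8 [ 0.498 -0.278  0.007] [212. 331.]
scene disc_mid 0.78 [ 0.519 -0.174 -0.   ] [256. 311.]
scene disc_mid 0.69 [ 0.585 -0.247 -0.   ] [255. 345.]
scene anvil_top 0.74 [0.473 0.182 0.026] [340. 223.]
scene pin_center 0.86 [ 0.464 -0.042  0.013] [278. 267.]
scene pin_center 0.62 [0.307 0.159 0.018] [283. 209.]
scene pin_center 0.3 [0.594 0.148 0.045] [374. 239.]
scene v_seat 0.69 [0.599 0.146 0.066] [376. 232.]
top disc_mid 0.78 [ 0.587 -0.252  0.005] [413. 223.]
top disc_mid 0.66 [ 0.493 -0.28   0.002] [426. 261.]
top disc_mid 0.27 [0.601 0.146 0.045] [246. 214.]
top anvil_top 0.68 [0.475 0.181 0.03 ] [230. 269.]
top pin_center 0.97 [0.301 0.163 0.018] [237. 346.]
top pin_center 0.85 [ 0.463 -0.045  0.016] [329. 273.]
top v_seat 0.79 [0.599 0.145 0.062] [245. 212.]
0.5
```

View pics/scene0.png

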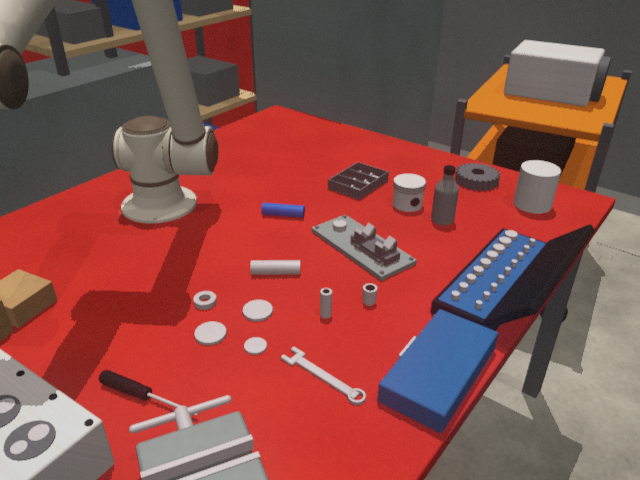

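View pics/top0.png

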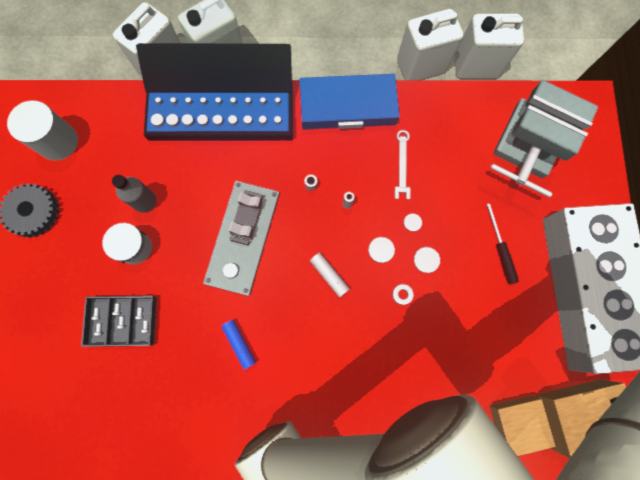

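Scene picture: discs at (210,333), (257,310) and (255,345), the silver pin at (275,268), a blue look-alike at (283,210), and the fixture at (362,245). In the top view the discs are at (427,260), (381,249) and (413,222). The last looks smallest, so I'll measure all three and enlarge them.

Run:
```python
from h import *
im=cv2.imread("pics/top0.png");d=np.load("top0.npy");X=cloud("top",d)
m=((im.min(2)>90)).astype(np.uint8)
n,L,S,C=cv2.connectedComponentsWithStats(m)
for i in range(1,n):
    x,y=C[i]
    if S[i,4]>60 and 200<x<450 and 180<y<360:
        q=X[L==i]; rc=cv2.minAreaRect(np.array(q[:,:2]*1000,np.float32))
        print(C[i].round(),S[i,4],"mean",q.mean(0).round(4),"rect mm",np.round(rc[0]),np.round(rc[1]),round(rc[2]),"zmed",np.median(q[:,2]).round(4))
cv2.imwrite("pics/crop_disc.png",cv2.resize(im[195:315,350:470],(600,600),interpolation=2))
c=cv2.resize(im[175:300,195:355],(800,600)[:2] if 0 else (768,600),interpolation=2);cv2.imwrite("pics/crop_fix.png",c)
```

```text
[310. 181.] 118 mean [ 0.685  -0.0047  0.0303] rect mm [691.  -5.] [32. 46.] 89 zmed 0.0364
[240. 239.] 4917 mean [0.5473 0.1595 0.0228] rect mm [514.  87.] [281. 311.] 75 zmed 0.0143
[348. 199.] 117 mean [ 0.6352 -0.0925  0.0462] rect mm [646. -96.] [24. 46.] 77 zmed 0.0576
[412. 222.] 280 mean [ 0.5855 -0.2482  0.0158] rect mm [ 474. -131.] [ 44. 381.] 44 zmed 0.0051
[381. 249.] 563 mean [ 0.5203 -0.1712  0.0113] rect mm [446. -93.] [ 63. 286.] 44 zmed 0.008
[427. 260.] 566 mean [ 0.4941 -0.2776  0.0147] rect mm [ 433. -152.] [ 64. 352.] 26 zmed 0.0079
[329. 274.] 668 mean [ 0.4597 -0.0456  0.0265] rect mm [462. -45.] [117.  30.] 39 zmed 0.0285
[403. 294.] 300 mean [ 0.4132 -0.216   0.0186] rect mm [ 374. -126.] [ 49. 255.] 24 zmed 0.013
```

View pics/crop_disc.png

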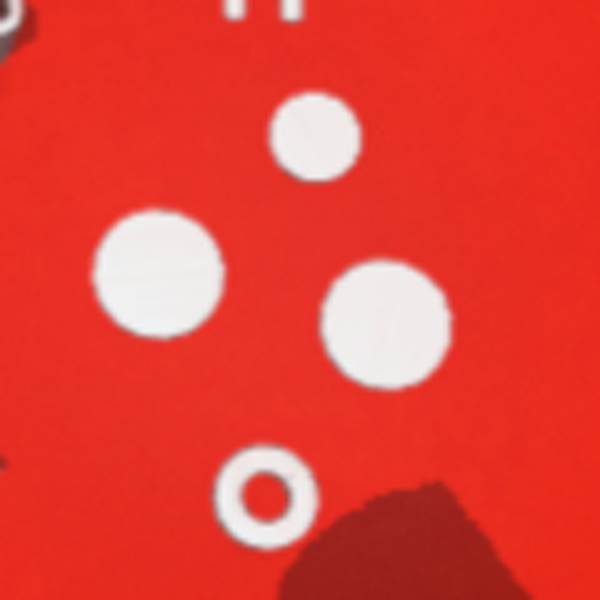

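View pics/crop_fix.png

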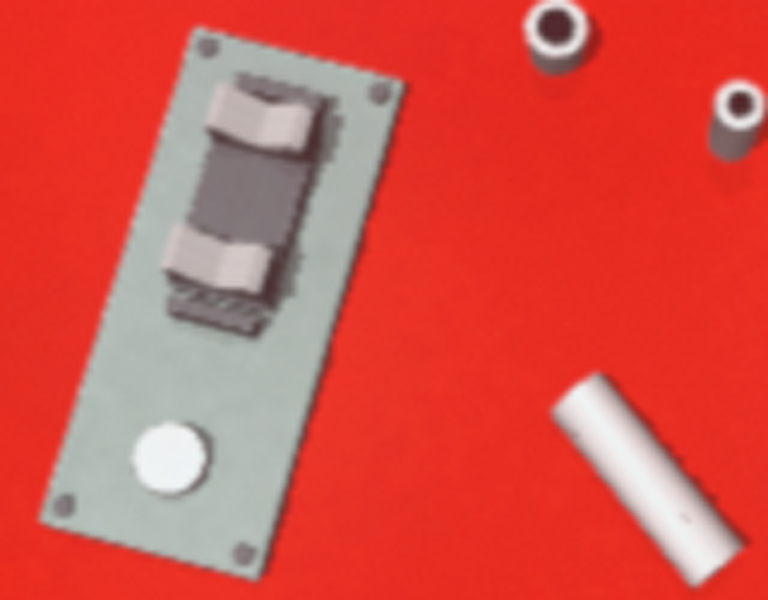

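Confirmed: of the three discs, the one at top (413,222) / scene (255,345) has half the area of the other two (280 against about 565 px), so about 44 mm. It's also solid, while the ring at (403,294) has a hole. The target pin is the silver one at top (329,273); the blue one at (238,343) is not meant.

Next I'll work out the move above the disc.

```bash
cat >> h.py <<'E'
from scipy.spatial.transform import Rotation as Ro
def plan(tcp, jaw=None, s=None):
    """tcp world target; jaw = jaw direction angle deg in world (mod 180)"""
    s=s or get_state(); R=Ro.from_quat(s["tool_rot"],scalar_first=True).as_matrix()
    sh=R.T@(np.array(tcp)-s["ee_pos"])*1000
    cur=np.degrees(np.arctan2(R[1,1],R[0,1]))
    print("t",round(s["time_s"],2),"ee",np.round(s["ee_pos"],4),"toolx",R[:,0].round(3),"jaw",cur.round(1),"q",np.round(s["joint_positions"],2),"w",round(s["gripper_width"],4),"F",np.round(s["ft_force"],1))
    print("shift mm",sh.round(1))
    if jaw is not None:
        dl=(jaw-cur+90)%180-90; print("turn about tool x (down) deg",round(-dl,1))
E
python3 - <<'E'
from h import *
plan([0.585,-0.25,0.15],90)
P=np.array(camera_params("wrist")["pose"]);s=get_state();R=Ro.from_quat(s["tool_rot"],scalar_first=True).as_matrix()
print(R.round(3));print("cam in tool",(R.T@(P[:3,3]-s["ee_pos"])).round(3),(R.T@P[:3,:3]).round(2), camera_params("wrist")["fx"])
E
```

```text
t 0.5 ee [ 0.2095 -0.5888  0.2335] toolx [ 0.  0. -1.] jaw 109.6 q [-0.97  0.38  0.01 -0.   -1.19 -0.26] w 0.0872 F [-0.5 -0.3  0.2]
shift mm [ 83.6 193.4 467.3]
turn about tool x (down) deg 19.6
[[ 0.    -0.335  0.942]
 [ 0.     0.942  0.335]
 [-1.     0.     0.   ]]
cam in tool [-0.151 -0.001 -0.077] [[ 0.   -0.28  0.96]
 [ 1.   -0.   -0.  ]
 [ 0.    0.96  0.28]] 330.94722321512825
```

```bash
python3 -m crank '[[[0.75,0,50,120,6],[0.75,0,100,240,12],[0.75,0,150,360,18],[0.75,0,193,467,20],[0.75,0,193,467,20],[0.75,0,193,467,20],[0.75,0,193,467,20],[0.75,0,193,467,20],[0.75,0,193,467,20],[0.75,0,193,467,20],[0.75,30,193,467,20],[0.75,40,193,467,20],[0.75,40,193,467,20],[0.75,40,193,467,20]]]' 30
python3 - <<'E'
from h import *
plan([0.585,-0.25,0.013],90)
im,d=grab_frame("wrist");cv2.imwrite("pics/w1.png",im)
for r in landmark_of("disc_mid","wrist"):
    q=w("wrist",r["point"]);print(round(r["confidence"],2),q.round(4),pix("wrist",q))
X=cloud("wrist",d)
m=(im.min(2)>90).astype(np.uint8);n,L,S,C=cv2.connectedComponentsWithStats(m)
for i in range(1,n):
    if S[i,4]>300:
        q=X[(L==i)&(d>0)];q=q[q[:,2]<.03]
        if len(q)>99:
            print(C[i].round(),S[i,4],np.median(q,0).round(4),cv2.minAreaRect(np.array(q[:,:2]*1000,np.float32)))
E
```

```text
time_s: 1.9
ee_pos: [0.5844, -0.2516, 0.1943]
tool_rot: [0.707, 0.003, 0.707, -0.003]
ft_force: [-0.9, -1.3, 0.9]
gripper_width: 0.0651
t 1.9 ee [ 0.5844 -0.2516  0.1943] toolx [ 0.    -0.001 -1.   ] jaw 89.5 q [-0.15  0.43 -0.02  0.   -1.12 -1.43] w 0.0651 F [-0.9 -1.3  0.9]
shift mm [181.3   1.7   0.6]
turn about tool x (down) deg -0.5
0.89 [ 0.496  -0.2825  0.0054] [293. 133.]
0.71 [ 0.5202 -0.1723  0.0055] [404. 157.]
0.61 [ 0.5913 -0.2579  0.0045] [319. 227.]
[362.  34.] 1908 [ 0.4142 -0.2181  0.0147] ((412.8301696777344, -217.17913818359375), (47.874698638916016, 51.51793670654297), 65.28589630126953)
[552.  89.] 4790 [ 0.4654 -0.053   0.0273] ((463.3409423828125, -37.332733154296875), (125.0055923461914, 46.43472671508789), 38.3232307434082)
[295. 132.] 3392 [ 0.4956 -0.2801  0.0095] ((495.702392578125, -280.8194885253906), (62.81656265258789, 62.15473556518555), 61.9683723449707)
[405. 158.] 3179 [ 0.5211 -0.1727  0.0096] ((522.0277099609375, -171.28561401367188), (64.90129852294922, 60.978633880615234), 89.49874114990234)
[  8. 208.] 1208 [ 0.5684 -0.5728  0.0133] ((553.4315
[... 245 characters left out ...]
.] 1337 [ 0.5884 -0.2518  0.0073] ((589.291015625, -251.28643798828125), (43.49761962890625, 43.192569732666016), 88.75655364990234)
[486. 273.] 568 [ 0.6273 -0.0961  0.0137] ((643.6526489257812, -72.2323989868164), (67.6693344116211, 9.227598190307617), 56.640235900878906)
[633. 283.] 333 [0.6548 0.0805 0.0156] ((652.0760498046875, 78.2507553100586), (42.642486572265625, 17.860307693481445), 12.853872299194336)
[345. 297.] 885 [ 0.6705 -0.2313  0.0091] ((673.4210815429688, -230.0677947998047), (38.98285675048828, 50.92629623413086), 87.18482971191406)
[323. 338.] 7404 [ 0.7606 -0.2355  0.0089] ((763.032470703125, -235.06053161621094), (18.447195053100586, 48.541259765625), 86.7009506225586)
```

View pics/w1.png

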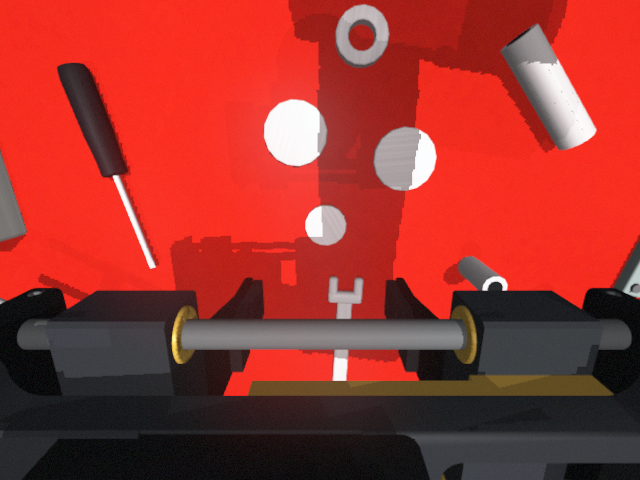

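The wrist picture shows the small disc at (325,225), 43.4 mm across, at about (0.588, -0.251), between the fingers. The wrench fork at (345,290) is clear of them. Next I'll descend and close.

```bash
python3 -m crank '[[[0.75,50,1,4,0],[0.75,100,1,4,0],[0.75,140,1,4,0],[0.75,165,1,4,0],[0.75,175,1,4,0],[0.75,181,1,4,0],[0.75,182,1,4,0],[0.75,182,1,4,0],[0.4,182,1,4,0],[0.4,182,1,4,0],[0.4,182,1,4,0],[0.4,182,1,4,0],[0.4,182,1,4,0],[0.4,182,1,4,0]]]' 25
```

```text
time_s: 3.4
ee_pos: [0.5891, -0.2495, 0.012]
tool_rot: [0.707, 0.002, 0.707, -0.003]
ft_force: [-0.5, -0.0, 3.5]
gripper_width: 0.0426
```

```bash
python3 -m crank '[[[0.35,-20,0,0,0],[0.35,-60,0,0,0],[0.35,-110,0,0,0],[0.35,-140,0,0,0],[0.35,-140,0,0,0]]]' 25
python3 - <<'E'
from h import *
im,d=grab_frame("wrist");cv2.imwrite("pics/w2.png",im)
s=get_state();print(s["gripper_width"],s["ft_force"],s["time_s"])
# fixture pose from first top picture
im=cv2.imread("pics/top0.png");d=np.load("top0.npy");X=cloud("top",d)
m=(im.min(2)>90).astype(np.uint8);n,L,S,C=cv2.connectedComponentsWithStats(m)
i=L[239,240];i=i if i else L[255,225]
M=(L==i)
q=X[M&(X[...,2]>.008)&(X[...,2]<.020)]
r=cv2.minAreaRect(np.array(q[:,:2]*1000,np.float32));print("plate",r,cv2.boxPoints(r).round(1).tolist())
b=X[(im.min(2)>190)&M]; b=b[(abs(b[:,0]-.475)<.04)&(abs(b[:,1]-.181)<.04)];print("anvil",len(b),b.mean(0),np.median(b,0))
E
```

```text
time_s: 3.9
ee_pos: [0.5917, -0.2503, 0.1573]
tool_rot: [0.711, 0.001, 0.703, -0.003]
ft_force: [-0.2, -0.5, -1.0]
gripper_width: 0.043
0.04252452646327955 [ 0.21638     0.11585519 -1.08069379] 3.95
plate ((554.3551025390625, 158.71377563476562), (110.05976104736328, 260.5091857910156), 74.64126586914062) [[414.20001220703125, 140.10000610351562], [665.4000244140625, 71.0999984741211], [694.5, 177.3000030517578], [443.29998779296875, 246.3000030517578]]
anvil 177 [0.47268455 0.18310515 0.02599596] [0.47219235 0.18323515 0.02737947]
```

View pics/w2.png

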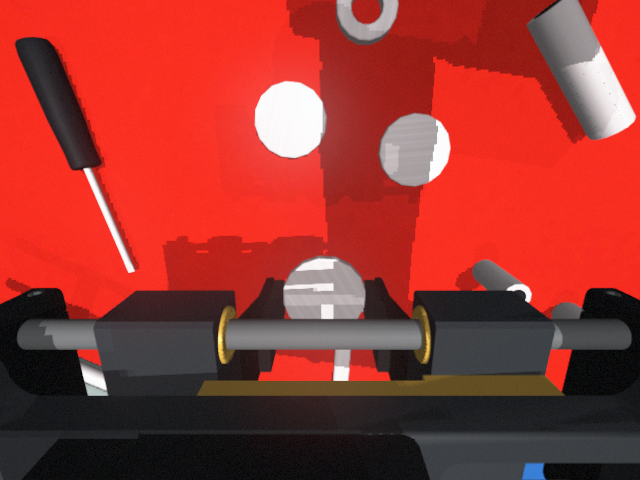

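The disc is held level between the pads, at pixel (324,297). The plate fits 110 x 260 mm at -15.4°, and the anvil is at (0.473, 0.183). Next I'll go above the anvil at height and look again.

Run:
```python
from h import *
plan([0.473,0.183,0.195],74.6)
```

```text
t 3.95 ee [ 0.5899 -0.2496  0.154 ] toolx [ 0.005 -0.001 -1.   ] jaw 89.6 q [-0.15  0.47 -0.06 -0.   -1.03 -1.43] w 0.0425 F [ 0.2  0.1 -1.1]
shift mm [ -41.9  431.7 -119.9]
turn about tool x (down) deg 15.0
```

```bash
python3 -m crank '[[[0.35,-30,20,-5,0],[0.35,-42,60,-17,0],[0.35,-42,105,-29,5],[0.35,-42,150,-42,10],[0.35,-42,195,-54,15],[0.35,-42,240,-67,15],[0.35,-42,285,-79,15],[0.35,-42,330,-92,15],[0.35,-42,370,-103,15],[0.35,-42,405,-112,15],[0.35,-42,425,-118,15],[0.35,-42,432,-120,15],[0.35,-42,432,-120,15],[0.35,-42,432,-120,15],[0.35,-42,432,-120,15]]]' 25
python3 - <<'E'
from h import *
plan([0.473,0.183,0.195],74.6)
im,d=grab_frame("wrist");cv2.imwrite("pics/w3.png",im);np.save("w3.npy",d)
for n in ["disc_mid","anvil_top","v_seat","pin_center"]:
  for r in landmark_of(n,"wrist")[:3]:
    q=w("wrist",r["point"]);print(n,round(r["confidence"],2),q.round(4),pix("wrist",q))
E
```

```text
time_s: 5.45
ee_pos: [0.472, 0.1823, 0.1931]
tool_rot: [0.7, 0.095, 0.701, -0.096]
ft_force: [-0.0, -0.3, -0.8]
gripper_width: 0.0422
t 5.45 ee [0.472  0.1823 0.1931] toolx [-0.001 -0.001 -1.   ] jaw 74.5 q [ 0.69  0.22 -0.34 -0.   -1.01 -2.53] w 0.0422 F [-0.  -0.3 -0.8]
shift mm [-1.9  1.   0.8]
turn about tool x (down) deg -0.1
disc_mid 0.68 [0.4688 0.1755 0.1817] [312. 292.]
anvil_top 0.75 [0.4707 0.1819 0.0288] [324. 226.]
v_seat 0.61 [0.6026 0.1505 0.0685] [329. 370.]
pin_center 0.86 [0.307  0.1604 0.0208] [250.  54.]
pin_center 0.61 [ 0.4537 -0.0454  0.0158] [112. 264.]
pin_center 0.25 [0.6002 0.1499 0.0721] [328. 370.]
```

View pics/w3.png

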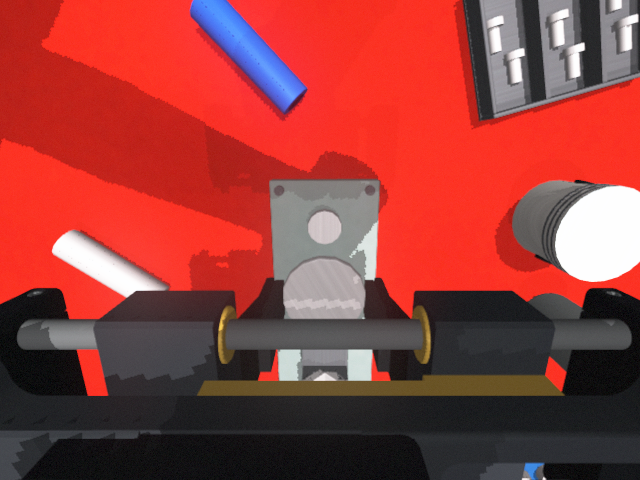

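The wrist picture shows the held disc at (324,295), the anvil at (324,226) and the fixture aligned with the image. I'll measure both in tool axes.

Run:
```python
from h import *
im=cv2.imread("pics/w3.png");d=np.load("w3.npy");X=cloud("wrist",d)
s=get_state();R=Ro.from_quat(s["tool_rot"],scalar_first=True).as_matrix()
T=(X-s["ee_pos"])@R
v,u=np.mgrid[:480,:640]
def fit(m,name):
    cs,_=cv2.findContours(m.astype(np.uint8),0,1);c=max(cs,key=cv2.contourArea)[:,0]
    p=T[c[:,1],c[:,0]];q=p[:,1:]*1000
    # circle lsq w/ median reject
    from scipy.optimize import least_squares
    f=lambda a:np.hypot(q[:,0]-a[0],q[:,1]-a[1])-a[2]
    r=least_squares(f,[*q.mean(0),20],loss="soft_l1",f_scale=.5);print(name,"centre y,z mm",r.x.round(2),"x",np.median(p[:,0])*1000,len(q))
ok=(d>0)
hd=ok&(abs(X[...,2]-.186)<.012)&(abs(u-324)<50)&(v>250)&(v<310)
fit(hd&(v<305),"disc")
fit(ok&(abs(X[...,2]-.028)<.006)&(abs(u-324)<25)&(abs(v-226)<25),"anvil")
q=X[hd];print("disc z",np.percentile(q[:,2],[5,50,95]))
A=np.c_[q[:,:2],np.ones(len(q))];print(np.linalg.lstsq(A,q[:,2],rcond=None)[0])
q=X[ok&(abs(u-324)<14)&(abs(v-226)<12)];print("anv z",np.median(q,0))
```

```text
disc centre y,z mm [-1.02 -5.68 18.77] x 6.274089160013715 255
anvil centre y,z mm [-0.92  0.54 16.28] x 165.19250411586157 96
disc z [0.18620024 0.18794053 0.18953728]
[ 0.02948324 -0.00647794  0.17552646]
anv z [0.47107535 0.18238539 0.02896805]
```

Run:
```python
from h import *
from scipy.optimize import least_squares
im=cv2.imread("pics/w3.png");d=np.load("w3.npy");c=camera_params("wrist");P=np.array(c["pose"])
X=cloud("wrist",d);s=get_state();R=Ro.from_quat(s["tool_rot"],scalar_first=True).as_matrix()
m=(abs(X[...,2]-.187)<.008)&(d>0)
pts=[]
for u in range(290,360):
    col=np.where(m[245:312,u])[0]
    if len(col)>5: pts.append((u,245+col[0]-.5))
pts=np.array(pts)
# intersect rays with plane z=disc top
ray=np.c_[(pts[:,0]-c["cx"])/c["fx"],(pts[:,1]-c["cy"])/c["fy"],np.ones(len(pts))]@P[:3,:3].T
X0=P[:3,3]+ray*((.187-P[2,3])/ray[:,2])[:,None]
q=((X0-s["ee_pos"])@R)[:,1:]*1000
for rr in (22,):
    r=least_squares(lambda a:np.hypot(q[:,0]-a[0],q[:,1]-a[1])-rr,[0,0],loss="soft_l1",f_scale=.3);print(r.x.round(2),np.abs(r.fun).mean())
r=least_squares(lambda a:np.hypot(q[:,0]-a[0],q[:,1]-a[1])-a[2],[0,0,22],loss="soft_l1",f_scale=.3);print(r.x.round(2))
print(pts[::8].tolist())
```

```text
[-1.28 -1.37] 0.1712471961994805
[-1.22 -2.28 21.19]
[[290.0, 270.5], [298.0, 264.5], [306.0, 259.5], [314.0, 256.5], [322.0, 255.5], [330.0, 256.5], [338.0, 258.5], [346.0, 261.5], [354.0, 268.5]]
```

Both are measured with the same camera: the disc sits at about (-1.2, -1.7) mm and the anvil at (-0.9, +0.5) mm, so I'll shift y by +0.5 and z by +2. I'll lower to the anvil, stopping just above contact.

```bash
python3 -m crank '[[[0.35,40,0.5,2,0],[0.35,80,0.5,2,0],[0.35,115,0.5,2,0],[0.35,138,0.5,2,0],[0.35,147,0.5,2,0],[0.35,151,0.5,2,0],[0.35,153,0.5,2,0],[0.35,153,0.5,2,0],[0.35,153,0.5,2,0]]]' 25
python3 - <<'E'
from h import *
plan([0.4727,0.183,0.04],74.6)
E
```

```text
time_s: 6.6
ee_pos: [0.4746, 0.1838, 0.0417]
tool_rot: [0.701, 0.095, 0.7, -0.094]
ft_force: [0.8, -0.6, -1.0]
gripper_width: 0.0425
t 6.6 ee [0.4746 0.1838 0.0417] toolx [ 0.002  0.001 -1.   ] jaw 74.6 q [ 0.69  0.42 -0.51  0.   -0.64 -2.53] w 0.0425 F [ 0.8 -0.6 -1. ]
shift mm [ 1.7 -1.3 -1.7]
turn about tool x (down) deg -0.0
```

No contact yet (-1.0 N, which is only the disc's weight). I'll creep down a little more.

```bash
python3 -m crank '[[[0.35,0.5,0,0,0],[0.35,1,0,0,0],[0.35,1.5,0,0,0],[0.35,1.5,0,0,0],[0.35,1.5,0,0,0]]]' 25
```

```text
time_s: 7.1
ee_pos: [0.4743, 0.1835, 0.0399]
tool_rot: [0.701, 0.095, 0.7, -0.095]
ft_force: [-2.0, 1.3, 5.3]
gripper_width: 0.0424
```

Contact: +5.3 N. I'll open and retreat straight up.

```bash
python3 -m crank '[[[0.62,-0.5,0,0,0],[0.62,-0.5,0,0,0],[0.65,-0.5,0,0,0],[0.65,-0.5,0,0,0],[0.65,-10,0,0,0],[0.65,-40,0,0,0],[0.65,-80,0,0,0],[0.65,-125,0,0,0],[0.65,-154,0,0,0],[0.65,-154,0,0,0],[0.65,-154,0,0,0]]]' 25
python3 - <<'E'
from h import *
from scipy.optimize import least_squares
plan([0.4727,0.183,0.04],74.6)
im,d=grab_frame("wrist");cv2.imwrite("pics/w4.png",im)
s=get_state();R=Ro.from_quat(s["tool_rot"],scalar_first=True).as_matrix()
T=(cloud("wrist",d)-s["ee_pos"])@R; v,u=np.mgrid[:480,:640]
m=(d>0)&(abs(u-324)<45)&(abs(v-226)<40)&(im.min(2)>0)
Z=cloud("wrist",d)[...,2]; m&=abs(Z-.035)<.006
cs,_=cv2.findContours(m.astype(np.uint8),0,1);c=max(cs,key=cv2.contourArea)[:,0]
q=T[c[:,1],c[:,0],1:]*1000
r=least_squares(lambda a:np.hypot(q[:,0]-a[0],q[:,1]-a[1])-a[2],[0,0,22],loss="soft_l1",f_scale=.3);print(r.x.round(2),np.median(Z[m]))
P=cloud("wrist",d)[m];print(np.linalg.lstsq(np.c_[P[:,:2],np.ones(len(P))],P[:,2],rcond=None)[0])
im,d=grab_frame("top");cv2.imwrite("pics/t4.png",cv2.resize(im[175:300,170:330],(768,600),interpolation=2));np.save("t4.npy",d);cv2.imwrite("pics/t4full.png",im)
E
```

```text
time_s: 8.2
ee_pos: [0.4739, 0.1834, 0.1941]
tool_rot: [0.701, 0.096, 0.7, -0.094]
ft_force: [-0.9, 0.3, -0.3]
gripper_width: 0.0563
t 8.2 ee [0.4739 0.1834 0.1941] toolx [ 0.001  0.002 -1.   ] jaw 74.6 q [ 0.69  0.22 -0.33 -0.   -1.01 -2.53] w 0.0563 F [-0.9  0.3 -0.3]
shift mm [154.1  -1.   -1.2]
turn about tool x (down) deg -0.0
[-1.37 -0.49 21.17] 0.033267015054941396
[ 0.00436873 -0.00352318  0.03180384]
```

View pics/w4.png

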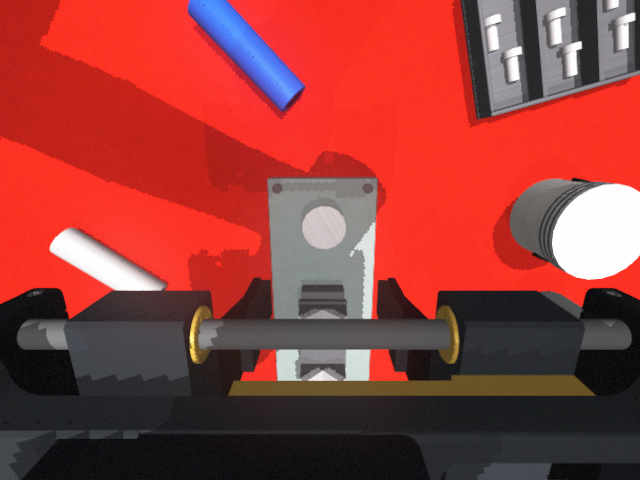

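View pics/t4.png

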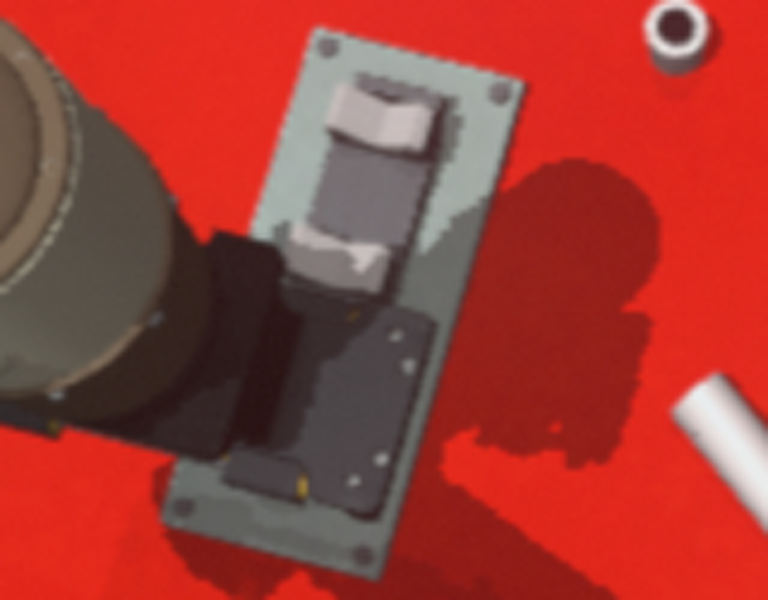

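The disc lies level on the anvil (tilt below 0.006), about 1 mm from the centre by the wrist measure. Next is the pin: I'll move above it and look.

Run:
```python
from h import *
plan([0.462,-0.045,0.195],129.5)
```

```text
t 8.3 ee [0.4732 0.1828 0.1922] toolx [-0.002 -0.001 -1.   ] jaw 74.6 q [ 0.69  0.22 -0.34 -0.   -1.01 -2.53] w 0.0566 F [-0.  -0.2  0.1]
shift mm [  -2.6 -222.6   49.8]
turn about tool x (down) deg -54.9
```

```bash
python3 -m crank '[[[0.8,0,-30,7,-8],[0.8,0,-70,16,-16],[0.8,0,-110,25,-24],[0.8,0,-150,34,-32],[0.8,0,-185,42,-40],[0.8,0,-210,47,-48],[0.8,0,-222,50,-55],[0.8,0,-222,50,-55],[0.8,0,-222,50,-55],[0.8,0,-222,50,-55]]]' 40
python3 - <<'E'
from h import *
plan([0.462,-0.045,0.013],129.5)
im,d=grab_frame("wrist");cv2.imwrite("pics/w5.png",im);np.save("w5.npy",d)
for r in landmark_of("pin_center","wrist")[:3]:
    q=w("wrist",r["point"]);print(round(r["confidence"],2),q.round(4),pix("wrist",q))
it,dt=grab_frame("top");cv2.imwrite("pics/t5.png",it);np.save("t5.npy",dt)
E
```

```text
time_s: 9.3
ee_pos: [0.4631, -0.0434, 0.1925]
tool_rot: [0.665, -0.239, 0.666, 0.239]
ft_force: [0.7, -0.1, -1.0]
gripper_width: 0.0697
t 9.3 ee [ 0.4631 -0.0434  0.1925] toolx [-0.001 -0.    -1.   ] jaw 129.5 q [ 0.26  0.15 -0.43 -0.   -0.99 -1.14] w 0.0697 F [ 0.7 -0.1 -1. ]
shift mm [179.5  -0.6  -1.6]
turn about tool x (down) deg 0.0
0.8 [ 0.4594 -0.046   0.0144] [326. 220.]
0.8 [0.3056 0.1611 0.0191] [579. 234.]
```

View pics/w5.png

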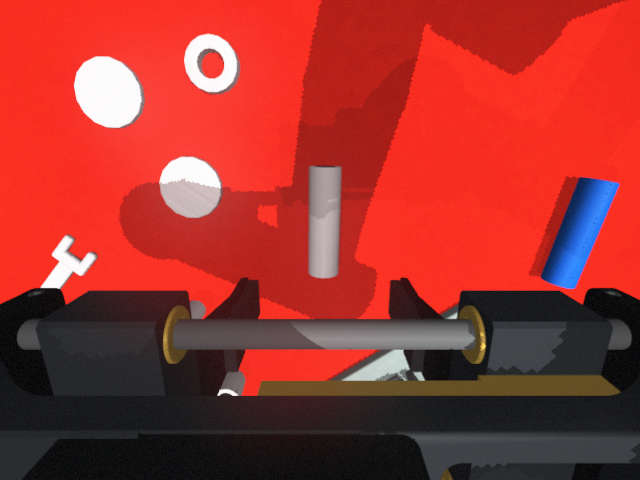

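View pics/t5.png

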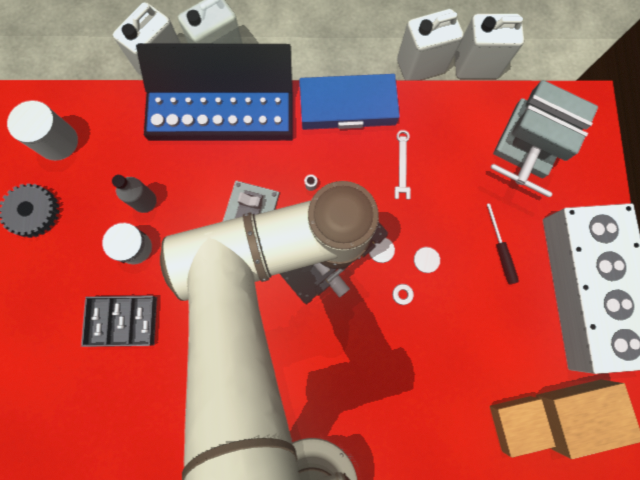

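The wrist picture shows the silver pin upright between (325,165) and (323,277), centred between the fingers. The blue one at (580,232) is well away. I'll measure its axis in tool axes.

Run:
```python
from h import *
im=cv2.imread("pics/w5.png");d=np.load("w5.npy");X=cloud("wrist",d)
s=get_state();R=Ro.from_quat(s["tool_rot"],scalar_first=True).as_matrix();T=(X-s["ee_pos"])@R
v,u=np.mgrid[:480,:640]
m=(d>0)&(abs(u-325)<30)&(v>150)&(v<290)&(X[...,2]>.012)&(X[...,2]<.05)
q=T[m]*1000;print(m.sum(),q.min(0).round(1),q.max(0).round(1),"top z",np.percentile(X[m][:,2],98))
# crest: per z-bin, mid of y extents
zs=np.arange(-50,50,8);r=[]
for z in zs:
    k=(abs(q[:,2]-z)<4)&(q[:,0]<np.percentile(q[:,0],60)); 
    if k.sum()>5: r.append((z,(q[k,1].min()+q[k,1].max())/2))
r=np.array(r);p=np.polyfit(r[:,0],r[:,1],1);print(r.round(2).tolist());print("slope",np.degrees(np.arctan(p[0])),"y at 0",p[1])
top=q[q[:,0]<np.percentile(q[:,0],20)];print("crest z range",np.percentile(top[:,2],[0,1,99,100]))
```

```text
3466 [158.4 -18.1 -59.1] [178.6  14.4  51.5] top z 0.0334601302124174
[[-50.0, -0.81], [-42.0, -1.31], [-34.0, -0.34], [-26.0, -1.31], [-18.0, -0.83], [-10.0, -1.32], [-2.0, -1.82], [6.0, -2.34], [14.0, -1.37], [22.0, -2.85], [30.0, -2.36], [38.0, -3.4], [46.0, -2.9]]
slope -1.487632670068083 y at 0 -1.8172528156206362
crest z range [-58.02541296 -57.21212046  49.74962858  51.00597067]
```

```bash
python3 -m crank '[[[0.8,50,-0.5,-3,1.5],[0.8,100,-0.5,-3,1.5],[0.8,145,-0.5,-3,1.5],[0.8,168,-0.5,-3,1.5],[0.8,178,-0.5,-3,1.5],[0.8,181,-0.5,-3,1.5],[0.8,181,-0.5,-3,1.5],[0.5,181,-0.5,-3,1.5],[0.4,181,-0.5,-3,1.5],[0.3,181,-0.5,-3,1.5],[0.25,181,-0.5,-3,1.5],[0.25,181,-0.5,-3,1.5],[0.25,181,-0.5,-3,1.5],[0.25,181,-0.5,-3,1.5],[0.25,181,-0.5,-3,1.5]]]' 55
```

```text
time_s: 10.95
ee_pos: [0.4611, -0.0463, 0.0121]
tool_rot: [0.668, -0.231, 0.668, 0.231]
ft_force: [0.1, 0.7, 2.2]
gripper_width: 0.0307
```

```bash
python3 -m crank '[[[0.2,-15,0,0,0],[0.2,-50,0,0,0],[0.2,-95,0,0,0],[0.2,-140,0,0,0],[0.2,-165,0,0,0],[0.2,-170,0,0,0],[0.2,-170,0,0,0],[0.2,-170,0,0,0]]]' 55
python3 - <<'E'
from h import *
plan([0.598,0.148,0.182],74.6)
im,d=grab_frame("wrist");cv2.imwrite("pics/w6.png",im);np.save("w6.npy",d)
im,d=grab_frame("scene");cv2.imwrite("pics/s6.png",im);np.save("s6.npy",d)
E
```

```text
time_s: 11.75
ee_pos: [0.4595, -0.0464, 0.1797]
tool_rot: [0.667, -0.23, 0.67, 0.231]
ft_force: [0.1, -0.2, -3.3]
gripper_width: 0.0308
t 11.75 ee [ 0.4595 -0.0464  0.1797] toolx [-0.005 -0.    -1.   ] jaw 128.0 q [ 0.25  0.16 -0.45 -0.   -0.96 -1.16] w 0.0308 F [ 0.1 -0.2 -3.3]
shift mm [ -3.   67.8 228.9]
turn about tool x (down) deg 53.4
```

View pics/w6.png

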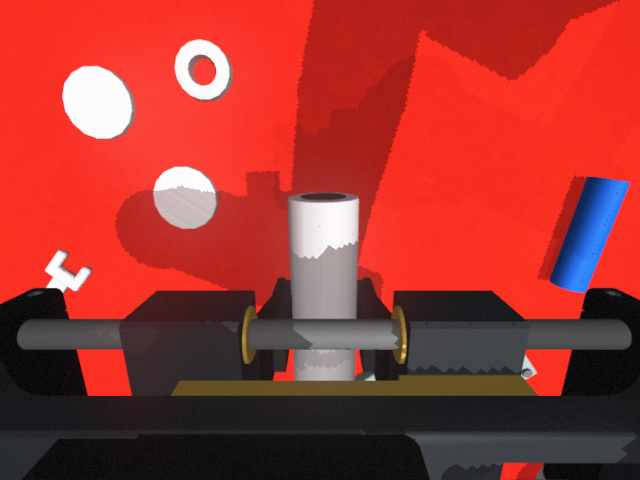

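View pics/s6.png

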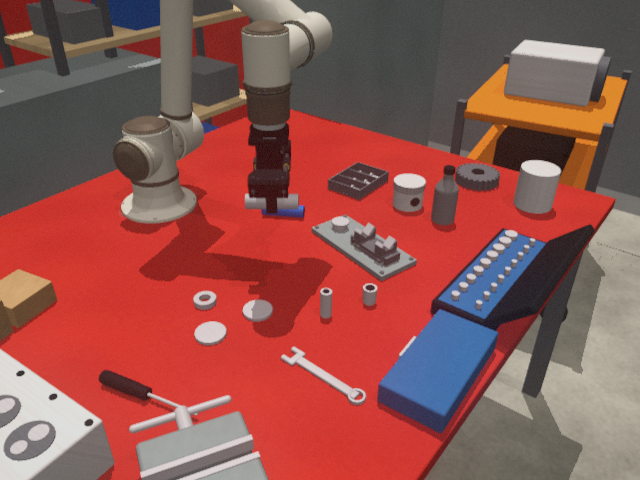

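The pin is held level in both pictures (wrist: end at (323,198); scene: (272,203)), and the disc is on the anvil at scene (340,223). I'll check the pin's offset and pitch in the grip.

Run:
```python
from h import *
d=np.load("w6.npy");X=cloud("wrist",d)
s=get_state();R=Ro.from_quat(s["tool_rot"],scalar_first=True).as_matrix();T=(X-s["ee_pos"])@R*1000
v,u=np.mgrid[:480,:640]
m=(d>0)&(abs(u-324)<40)&(v>185)&(v<315)&(abs(T[...,0])<30)&(abs(T[...,1])<20)
q=T[m];print(m.sum(),np.percentile(q,[0,2,50,98,100],axis=0).round(1))
r=[]
for z in np.arange(-58,0,6):
    k=abs(q[:,2]-z)<3
    if k.sum()>20: a=q[k]; r.append((z,np.percentile(a[:,0],3).round(1),((a[:,1].min()+a[:,1].max())/2).round(1),a[:,1].min().round(1),a[:,1].max().round(1)))
for x in r:print(x)
```

```text
8652 [[-27.5 -20.  -56.5]
 [-20.7 -17.3 -56.2]
 [-17.6  -1.7 -32.6]
 [  0.6  14.8  -5.4]
 [ 12.1  19.1   0.1]]
(np.int64(-58), np.float64(-19.7), np.float64(-1.8), np.float64(-17.4), np.float64(13.8))
(np.int64(-52), np.float64(-20.7), np.float64(-2.0), np.float64(-17.6), np.float64(13.6))
(np.int64(-46), np.float64(-20.5), np.float64(-2.0), np.float64(-17.5), np.float64(13.4))
(np.int64(-40), np.float64(-20.5), np.float64(-2.0), np.float64(-17.5), np.float64(13.6))
(np.int64(-34), np.float64(-20.7), np.float64(-1.8), np.float64(-17.3), np.float64(13.7))
(np.int64(-28), np.float64(-20.6), np.float64(-2.1), np.float64(-17.5), np.float64(13.3))
(np.int64(-22), np.float64(-20.5), np.float64(-1.8), np.float64(-17.2), np.float64(13.6))
(np.int64(-16), np.float64(-20.4), np.float64(-1.8), np.float64(-17.3), np.float64(13.7))
(np.int64(-10), np.float64(-21.3), np.float64(-0.4), np.float64(-20.0), np.float64(19.1))
(np.int64(-4), np.float64(-19.9), np.float64(-1.5), np.float64(-17.8), np.float64(14.8))
```

The pin centre lies 1.3 mm behind the TCP along its axis and about 4 mm above it, with no pitch. Now I'll move over the V-block.

Run:
```python
from h import *
plan([0.600,0.147,0.183],74.6)
```

```text
t 11.85 ee [ 0.4599 -0.0465  0.1798] toolx [-0.005 -0.001 -1.   ] jaw 128.1 q [ 0.25  0.16 -0.45 -0.   -0.96 -1.16] w 0.0306 F [ 0.   0.5 -3.4]
shift mm [ -4.   66.  229.6]
turn about tool x (down) deg 53.5
```

```bash
python3 -m crank '[[[0.2,0,7,25,5],[0.2,0,17,60,10],[0.2,0,29,100,18],[0.2,0,40,140,26],[0.2,0,51,178,34],[0.2,0,60,208,42],[0.2,0,65,225,50],[0.2,0,66,230,53.5],[0.2,0,66,230,53.5],[0.2,0,66,230,53.5],[0.2,0,66,230,53.5]]]' 55
python3 - <<'E'
from h import *
plan([0.600,0.147,0.08],74.6)
im,d=grab_frame("wrist");cv2.imwrite("pics/w7.png",im)
for n in ["v_seat","pin_center","anvil_top","disc_mid"]:
  for r in landmark_of(n,"wrist")[:3]:
    q=w("wrist",r["point"]);print(n,round(r["confidence"],2),q.round(4),pix("wrist",q))
im,d=grab_frame("scene");cv2.imwrite("pics/s7.png",cv2.resize(im[130:310,260:500],(800,600),interpolation=2))
for n in ["v_seat","pin_center","anvil_top","disc_mid"]:
  for r in landmark_of(n,"scene")[:3]:
    q=w("scene",r["point"]);print(n,round(r["confidence"],2),q.round(4),pix("scene",q))
E
```

```text
time_s: 12.95
ee_pos: [0.601, 0.1469, 0.1813]
tool_rot: [0.7, 0.094, 0.701, -0.095]
ft_force: [0.3, 0.3, -2.4]
gripper_width: 0.0312
t 12.95 ee [0.601  0.1469 0.1813] toolx [-0.002 -0.001 -1.   ] jaw 74.6 q [ 0.5   0.41 -0.08 -0.   -1.08 -2.34] w 0.0312 F [ 0.3  0.3 -2.4]
shift mm [ 1.013e+02 -1.000e-01 -8.000e-01]
turn about tool x (down) deg 0.0
pin_center 0.72 [0.5974 0.1462 0.1875] [322. 302.]
disc_mid 0.88 [0.4723 0.1799 0.0305] [321.  74.]
disc_mid 0.88 [ 0.5186 -0.1703  0.0071] [  2. 229.]
disc_mid 0.66 [0.6495 0.3999 0.0055] [581. 203.]
v_seat 0.73 [0.4712 0.1854 0.0312] [340. 220.]
v_seat 0.63 [0.5984 0.1464 0.0667] [376. 231.]
pin_center 0.67 [0.306  0.1609 0.0173] [283. 209.]
pin_center 0.61 [0.6004 0.1491 0.1861] [380. 184.]
anvil_top 0.87 [0.4733 0.1811 0.0255] [340. 223.]
disc_mid 0.66 [ 0.495  -0.2814  0.0037] [209. 333.]
disc_mid 0.6 [ 0.5194 -0.1718  0.0024] [257. 310.]
disc_mid 0.53 [0.4699 0.1879 0.0282] [340. 221.]
```

View pics/w7.png

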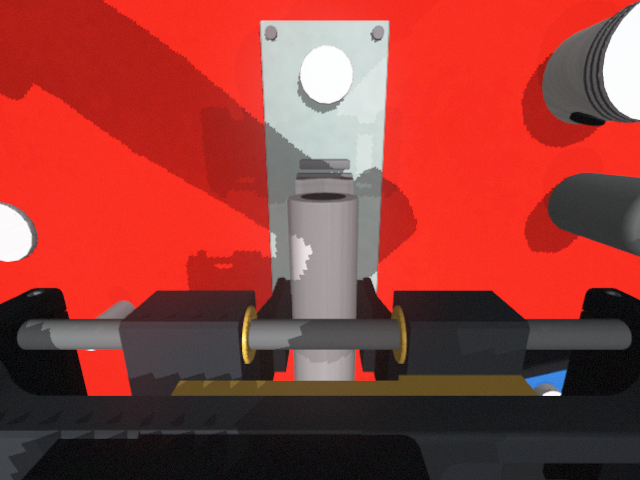

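View pics/s7.png

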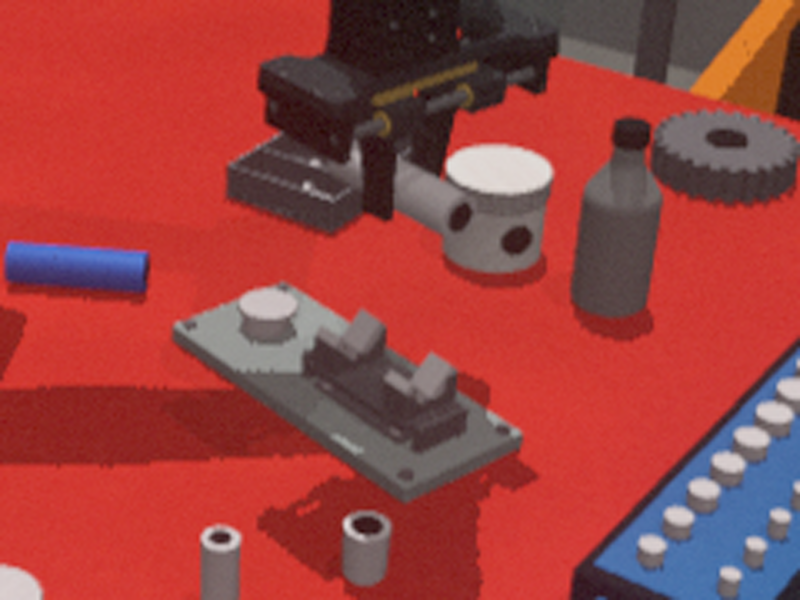

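The wrist picture shows the pin in line with the fixture and the disc on the anvil at (326,74). The networks put the V at (0.598, 0.146), within 2 mm of the pin. I'll lower to just before contact.

```bash
python3 -m crank '[[[0.2,40,0,-1,0],[0.2,75,0,-1,0],[0.2,100,0,-1,0],[0.2,110,0,-1,0],[0.2,115,0,-1,0],[0.2,118,0,-1,0],[0.2,118,0,-1,0],[0.2,118,0,-1,0]]]' 60
python3 - <<'E'
from h import *
plan([0.600,0.147,0.0546],74.6)
im,d=grab_frame("scene");cv2.imwrite("pics/s8.png",cv2.resize(im[160:295,300:480],(800,600),interpolation=2))
E
```

```text
time_s: 14.25
ee_pos: [0.6014, 0.1482, 0.0654]
tool_rot: [0.701, 0.095, 0.7, -0.094]
ft_force: [-1.2, 0.3, -3.9]
gripper_width: 0.0308
t 14.25 ee [0.6014 0.1482 0.0654] toolx [ 0.002  0.001 -1.   ] jaw 74.6 q [ 0.5   0.53 -0.21  0.   -0.82 -2.34] w 0.0308 F [-1.2  0.3 -3.9]
shift mm [10.8 -1.5 -1. ]
turn about tool x (down) deg -0.0
```

View pics/s8.png

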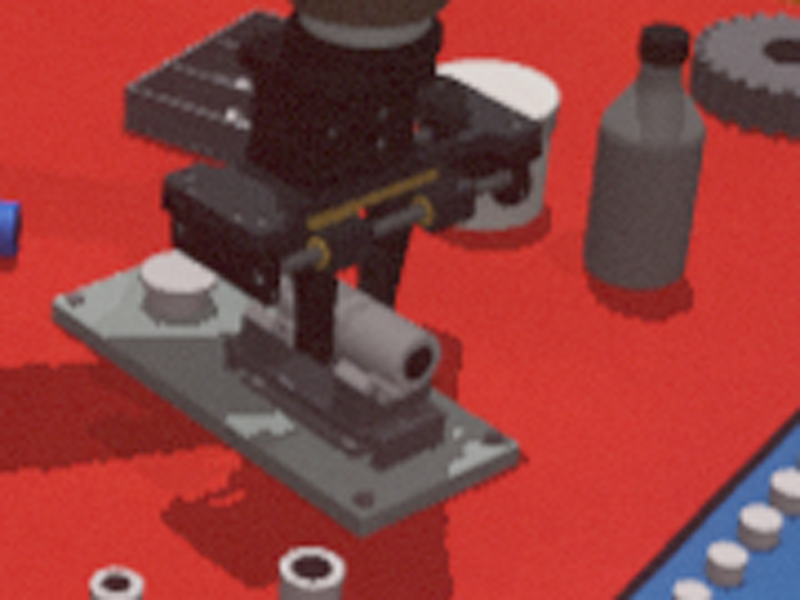

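The picture shows the pin just above the saddles, with the fingers in the gap. I'll press gently to find contact. At 8 mm the wrist should read about +10.5 N, which is 14.5 N less the pin's 4 N.

```bash
python3 -m crank '[[[0.2,1,0,0,0],[0.2,2,0,0,0],[0.2,3,0,0,0],[0.2,4,0,0,0],[0.2,4,0,0,0],[0.2,4,0,0,0]]]' 60
python3 -m crank '[[[0.2,1,0,0,0],[0.2,2,0,0,0],[0.2,3,0,0,0],[0.2,3,0,0,0],[0.2,3,0,0,0]]]' 60
```

```text
time_s: 14.9
ee_pos: [0.6011, 0.148, 0.061]
tool_rot: [0.701, 0.095, 0.7, -0.095]
ft_force: [-1.2, 0.6, 5.1]
gripper_width: 0.0312
time_s: 15.4
ee_pos: [0.6012, 0.1481, 0.0584]
tool_rot: [0.701, 0.095, 0.7, -0.094]
ft_force: [-3.3, -0.7, 6.9]
gripper_width: 0.0308
```

```bash
python3 -m crank '[[[0.2,1,0,0,0],[0.2,2,0,0,0],[0.2,3,0,0,0],[0.2,4,0,0,0],[0.2,4,0,0,0],[0.2,4,0,0,0],[0.2,4,0,0,0],[0.2,4,0,0,0]]]' 60
python3 - <<'E'
from h import *
F=[];
im,d=grab_frame("wrist");cv2.imwrite("pics/w9.png",im);np.save("w9.npy",d);F.append(get_state()["ft_force"])
plan([0.600,0.147,0.0546],74.6)
im,d=grab_frame("scene");cv2.imwrite("pics/s9.png",cv2.resize(im[160:295,300:480],(800,600),interpolation=2));F.append(get_state()["ft_force"])
X=cloud("scene",d);np.save("s9.npy",d)
for n in ["v_seat","pin_center","anvil_top","disc_mid"]:
  for r in landmark_of(n,"scene")[:2]:
    q=w("scene",r["point"]);print(n,round(r["confidence"],2),q.round(4),pix("scene",q));F.append(get_state()["ft_force"])
print(np.mean(F,0),np.std(F,0))
im=cv2.imread("pics/w9.png");X=cloud("wrist",np.load("w9.npy"));s=get_state();R=Ro.from_quat(s["tool_rot"],scalar_first=True).as_matrix()
T=(X-s["ee_pos"])@R*1000
v,u=np.mgrid[:480,:640];m=(abs(u-324)<40)&(v>150)&(v<315)&(abs(T[...,0])<30)&(abs(T[...,1])<20)
for z in np.arange(-58,-12,6):
    k=m&(abs(T[...,2]-z)<3);a=T[k]
    if len(a)>20:print(z,np.percentile(a[:,0],3).round(1),((a[:,1].min()+a[:,1].max())/2).round(1))
E
```

```text
time_s: 16.2
ee_pos: [0.6012, 0.1483, 0.0552]
tool_rot: [0.701, 0.095, 0.7, -0.094]
ft_force: [-4.7, 0.3, 11.5]
gripper_width: 0.0312
t 16.25 ee [0.6013 0.1483 0.0552] toolx [ 0.002  0.001 -1.   ] jaw 74.6 q [ 0.5   0.55 -0.22  0.   -0.8  -2.34] w 0.0306 F [-3.7  0.4 11. ]
shift mm [ 0.6 -1.6 -0.9]
turn about tool x (down) deg 0.0
v_seat 0.64 [0.5954 0.1493 0.0593] [375. 233.]
pin_center 0.88 [0.6025 0.151  0.0606] [378. 233.]
pin_center 0.82 [0.3064 0.1572 0.0187] [282. 209.]
anvil_top 0.95 [0.4732 0.1813 0.0231] [340. 224.]
disc_mid 0.87 [ 0.5207 -0.1688  0.0039] [258. 309.]
disc_mid 0.77 [ 0.4937 -0.2813  0.0076] [209. 331.]
[-3.9621823   0.822023   10.87668212] [0.72870782 0.27845414 0.45870575]
-58 -13.0 -0.3
-52 -20.6 -0.0
-46 -20.6 -0.9
-40 -20.7 -0.9
-34 -20.5 -0.9
-28 -20.7 -0.8
-22 -20.6 1.2
-16 -20.6 1.4
```

View pics/w9.png

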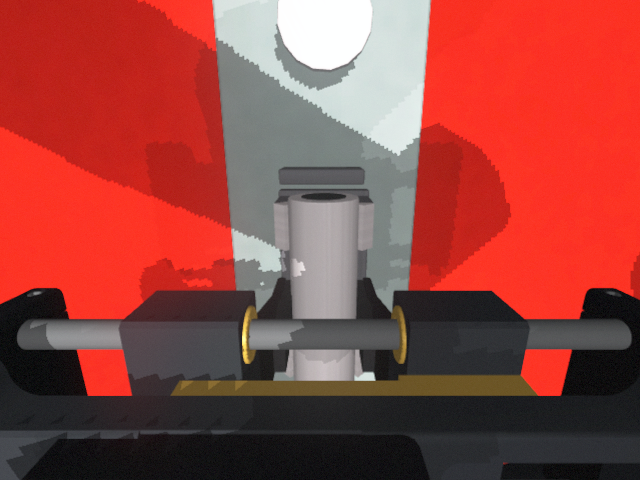

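View pics/s9.png

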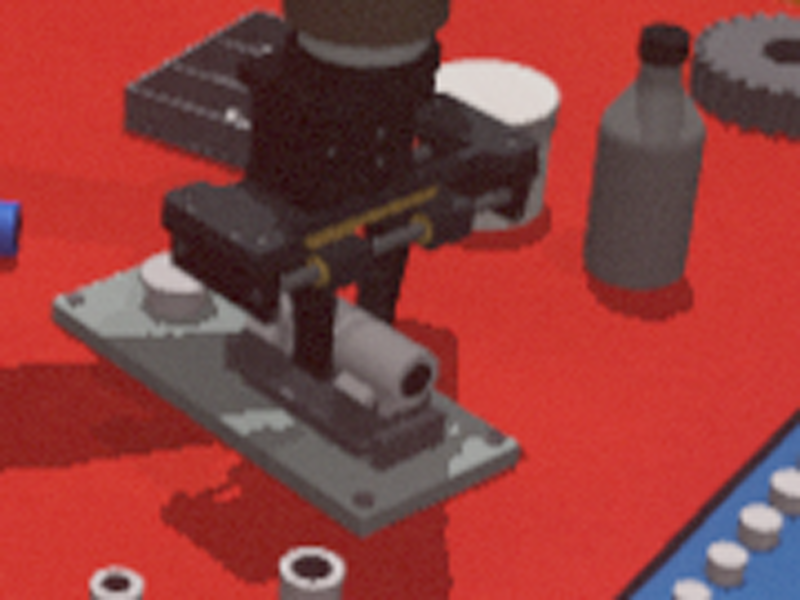

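Run:
```python
from h import *
X=cloud("wrist",np.load("w9.npy"));s=get_state();R=Ro.from_quat(s["tool_rot"],scalar_first=True).as_matrix()
T=(X-s["ee_pos"])@R*1000
h=X[...,2]
for a,b in((276,287),(360,371)):
    sub=T[185:260,a:b].reshape(-1,3);hh=h[185:260,a:b].ravel();k=(hh>.045)&(hh<.062)
    print(np.percentile(sub[k],[2,50,98],axis=0).round(1).tolist(),np.median(hh[k]))
```

```text
[[-0.7, -24.4, -50.2], [1.6, -21.3, -40.3], [7.8, -18.7, -28.7]] 0.053411514393335524
[[-0.9, 16.0, -50.2], [1.5, 18.5, -40.2], [6.3, 21.5, -28.7]] 0.05363997157017969
```

Checks agree: the pin is about 2 mm off along the groove and within 1 mm across. The V-block is sunk about 7.4 mm by pose, about 8 mm by force and about 9 mm by depth, and the side force is balanced. Handing in.

Run:
```python
from h import *
print(ticket.finish_job()); s=get_state();print(s["time_s"],s["ee_pos"],s["ft_force"],s["gripper_width"])
```

```text
the job is handed in; nothing more can be done
None
the job is handed in; nothing more can be done
```

I laid the smallest disc on the anvil, then set the silver pin in the V-block and pressed it down. I handed the job in at about 16.6 s, with the arm still holding the pin at a 60 N grip setting. No verdict was reported.

- **Disc:** it lies flat on the anvil, about 1 mm off centre by the wrist camera. It was still there in the last pictures. The overhead camera could not confirm this, because the arm was in the way.
- **Pin:** it sits about 2 mm off the middle along the groove and within about 1 mm across, aligned and level. The push across the groove is nearly balanced (about 0.3 N).
- **V-block:** the estimates of how far it sank disagree: 7.4 mm from the arm's pose, about 8 mm from the force (about 10.9 N net at the wrist) and about 9 mm from the depth image. All are above the required 6 mm.
- **Unexplained force:** a steady force of about 4 N along the groove remained at the end. I took it to be friction on the saddles.
- **Other parts:** I saw no sign that any listed tool or part was touched, but I did not measure their final positions.

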